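# Fit the matching hose flange to the dust extractor

## Robot

A 7-joint arm with a two-finger parallel gripper is mounted at the origin on the work surface. World frame = base frame: x ahead of the robot, y to its left, z up, the work surface at z = 0. Lengths are in mm, angles in rad, forces in N, time in s.
With the tool pointing down it reaches from about 400 to 875 mm from the base axis. Payload 19.3 kg.
Tool frame: the origin (TCP) lies at the very end of the fingers, on their centre line; the grasp point (between the pads) lies 19 mm behind it (grip_point_offset is the z of the grasp point in the tool frame, in mm); z points along the fingers, x is the direction in which the jaws open and shut, and the axes are right-handed (so a half turn about z gives the same grasp; the last joint's range is limited). The gripper opens to 85 mm and grips with 20 to 120 N. Pads are 22 mm wide; open, the fingers measure 114 mm over their backs; the gripper's body (76 mm by 85 mm) begins 54 mm behind the grasp point. The pads swing forward as they close: fully open they stand 13 mm farther back than shut.
Start: joints at [-1.179, 0.521, -0.036, 1.599, 0.021, 1.021, -0.113], TCP at [278.491, 559.515, 208.291] pointing down, gripper open.
Joint ranges: [-2.91, 2.91], [-0.3, 2.13], [-1.5, 1.42], [0.17, 2.43], [-1.26, 4.41], [0.16, 1.93], [-2.52, 2.52]. Speed limits (rad/s): [1.89, 1.89, 2.39, 2.39, 3.01, 3.01, 3.01].

## Interface

Orientations are given as a 3x3 rotation matrix whose columns are the frame's x, y, z axes.
In Python, from workcell import movep, movel, goto_joints, open_gripper, clamp, wait, inverse_kinematics, read_state, camera, PlanningError, finish_job, grip_point_offset gives the robot as it stands. Calls block until the motion is done:
- movep(position, orientation): joint-space move of the TCP to a pose.
- movel(position, frame=None, max_speed=150, guard=None): straight line of the TCP; frame=None keeps the orientation; max_speed is the mean speed in mm/s. With guard (N) it stops when the force on the tool has changed by that much, and returns True; else False.
- goto_joints(angles): joint-space move.
- open_gripper() and clamp(): open the fingers fully, or close them until they stop; the grip force is fixed at half the most.
- wait(seconds).
- inverse_kinematics(position, orientation): joint angles nearest the present ones, or None.
- read_state(): the state.
- camera(name): name is "scene" or "top" or "wrist"; returns a dict with "image" (420x560x3 uint8, blue, green, red), "range_z" (420x560 float32, mm along the optical axis (not along the pixel's ray), 0 where there is no reading), "fx", "fy", "cx", "cy" (pixels), "cam_to_world" (4x4, takes a point from camera to world coordinates). Camera axes: x right, y up, looking along -z (the intrinsics and any distortion apply to the point x, -y, -z); pixel columns grow to the right and rows downward; lengths in mm; the calibration is good to about 2 mm. A picture is of the moment at which its call begins.
A pose or a line that the arm cannot do raises PlanningError and nothing moves.
- finish_job(): hands the job in, once; it reports no verdict.
The state is a dict: "time": time; "qpos": joint angles; "qvel": joint speeds; "joint_efforts": joint torques, N m; "eef_pos": TCP position; "tool_rot": TCP orientation; "ft_force": force on the tool from outside, world axes, zero at the start; "torque": the same for the moment, N m; "finger_gap": finger opening in mm.
Only numpy, scipy, OpenCV 4.12 (cv2) and the standard library are available. Lean on these libraries where they do the work, as an engineer would, in place of code of your own. Each camera call takes 0.05 s, during which the arm holds its last target.

## Task

Find the hose flange whose bolt holes match the four studs on the dust extractor's port, and set it down over the studs, spigot up, until it sits flush on the stud plate. Then swing the red keeper all the way to its stop, so that its nose lies over the flange's edge, and let go. Leave the other two flanges and everything else on the bench where they are.

Things in the scene. Friction and masses are not known exactly. Their poses are not given: they have to be found in the camera images.
- extractor: Dust extractor inlet box, fixed, green, 190 (x) x 220 (y) x 70 mm high, white pipe stub out of its +y side. Origin at bench level under the port centre; the box spans y -140 to +80 mm of it. On top, centred on the port, a dark steel stud plate 130 (x) x 106 (y) x 6 mm, carrying four studs. Beside it at -y turns the red keeper.
- port (a point): Centre of the stud plate's top surface, 76 mm above the bench; axes as extractor. Four steel studs stand on this surface at x = +-40, y = +-28 mm: 8 mm in diameter, 16 mm tall, the top 4 mm tapered. A flange on them has its long side along x, either way round.
- flange_wide: Loose black plastic hose flange, flat: plate 116 (x) x 92 (y) x 10 mm; round spigot 50 mm across up from its centre to 60 mm above the underside (grey 58 mm collar in its lowest 5 mm; orange plug in the top; solid: grip its outside). 0.2 kg. Origin: centre of the underside; z up the spigot. Four through holes, 12 mm in diameter, at x = +-40, y = +-28 mm.
- flange_narrow: Loose black plastic hose flange, flat: plate 116 (x) x 92 (y) x 10 mm; round spigot 50 mm across up from its centre to 60 mm above the underside (grey 58 mm collar in its lowest 5 mm; orange plug in the top; solid: grip its outside). 0.2 kg. Origin: centre of the underside; z up the spigot. Four through holes, 12 mm in diameter, at x = +-40, y = +-17 mm.
- flange_three: Loose black plastic hose flange, flat: plate 116 (x) x 92 (y) x 10 mm; round spigot 50 mm across up from its centre to 60 mm above the underside (grey 58 mm collar in its lowest 5 mm; orange plug in the top; solid: grip its outside). 0.2 kg. Origin: centre of the underside; z up the spigot. Three through holes, 12 mm in diameter: two at x = -40, y = +-28 mm and one at x = +40, y = 0 mm.
- keeper (a joint): Angle (rad) of the red keeper, a flat bar 16 mm wide on a vertical pivot. At 0 its nose (44 mm long) points along the extractor's +x, clear of the flange; it grows counter-clockwise from above to its stop at 1.571, nose along +y, over the flange's long edge and 2 mm above it. Starts at -0.5 to 0.2, stays where left; takes about 1.5 N at the knob.
- keeper_pivot (a point): On the keeper's pivot axis at the underside of the bar: x = 0, y = -75 mm from the port centre, 12 mm above the stud plate; axes as extractor.
- keeper_knob (a point): Centre of the top of the keeper's knob, a red upright round pin 12 mm in diameter and 43 mm tall (35 mm above the bar), on the keeper's tail 50 mm from the pivot, opposite the nose. It moves with the keeper; at the stop it is at x = 0, y = -125 mm from the port centre.
- screwdriver: A screwdriver lying on the bench. Bystander.
- wrench: A steel wrench lying on the bench. Bystander.
- offcut: A wood offcut 90 x 45 x 19 mm. Bystander.
- glue: A yellow glue bottle, 60 mm in diameter, 150 mm tall, standing. Bystander.
- screw_jar: A glass jar with a steel lid, 70 mm in diameter, 80 mm tall, standing. Bystander.
Things that resemble listed ones, but are neither listed nor needed, are in the scene too. What is shaped like the flange_wide but turquoise is not meant.

How it is judged:
By the outcome, as a careful person would: the job done as asked, in the order asked, and still so for the second after the job is handed in, with the robot touching nothing.
It also fails if it takes over 51 s, if anything falls off the work surface, if the arm or the gripper's body presses on something with over 40 N, if the wrist force passes 120 N, or if a joint passes its speed limit or range.

## Working session

There is one attempt and no reset: what is moved stays moved. The work goes in short steps, each a Python script; the robot and the scene stay as the last script left them, time stands still between calls to the robot, and variables do not carry over. Pictures are saved under pics/ and viewed, and the job is handed in when it is done.

```bash
ls; mkdir -p pics; python3 - <<'E'
from workcell import *
import cv2,pickle
for n in ["scene","top","wrist"]:
    c=camera(n); cv2.imwrite(f"pics/{n}0.png",c["image"]); pickle.dump(c,open(f"{n}0.pkl","wb"))
    print(n,c["fx"],c["fy"],c["cx"],c["cy"],c["cam_to_world"].round(3).tolist(),[k for k in c])
s=read_state();print(s["time"],s["eef_pos"],s["tool_rot"],s["finger_gap"],grip_point_offset)
E
```

```text
pics
scene 380.3137602297439 380.3137602297439 278.0623035496645 206.8004202811462 [[-0.249, -0.631, 0.735, 1271.359], [0.969, -0.173, 0.179, 82.966], [0.014, 0.756, 0.654, 764.89], [0.0, 0.0, 0.0, 1.0]] ['image', 'range_z', 'fx', 'fy', 'cx', 'cy', 'cam_to_world']
top 471.1955066800487 471.1955066800487 272.53688019977744 214.4744674786199 [[-0.022, 0.995, -0.094, 404.544], [-1.0, -0.021, 0.012, -75.533], [0.01, 0.095, 0.995, 1548.777], [0.0, 0.0, 0.0, 1.0]] ['image', 'range_z', 'fx', 'fy', 'cx', 'cy', 'cam_to_world']
wrist 332.4302396780284 332.4302396780284 283.8382709386938 209.59855567027105 [[0.446, -0.856, -0.261, 213.447], [0.895, 0.426, 0.131, 593.858], [-0.001, -0.292, 0.957, 373.14], [0.0, 0.0, 0.0, 1.0]] ['image', 'range_z', 'fx', 'fy', 'cx', 'cy', 'cam_to_world']
0.15 [278.37456258 559.28031736 207.86727177] [[ 4.45566124e-01  8.95248968e-01 -3.38173146e-04]
 [ 8.95248627e-01 -4.45566250e-01 -7.83340572e-04]
 [-8.51963380e-04  4.62809777e-05 -9.99999636e-01]] 85.37313609040785 -18.700000000000003
```

View pics/top0.png

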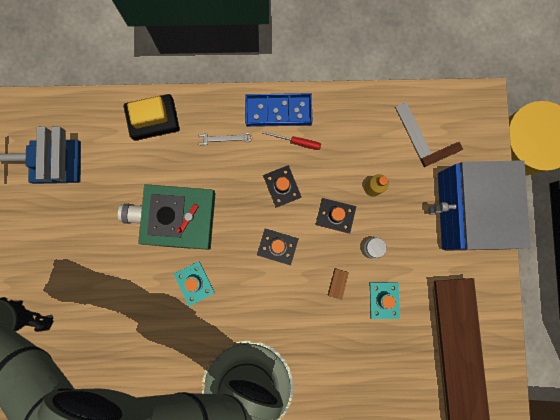

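View pics/scene0.png

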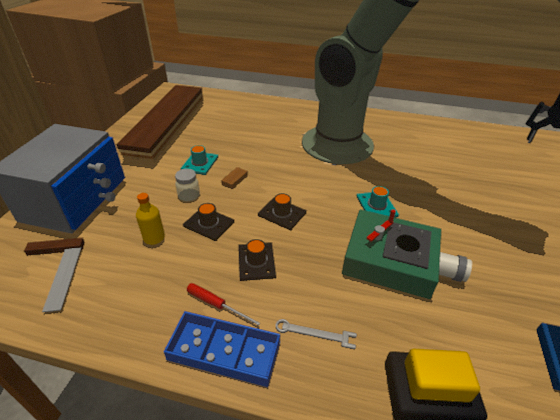

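View pics/wrist0.png

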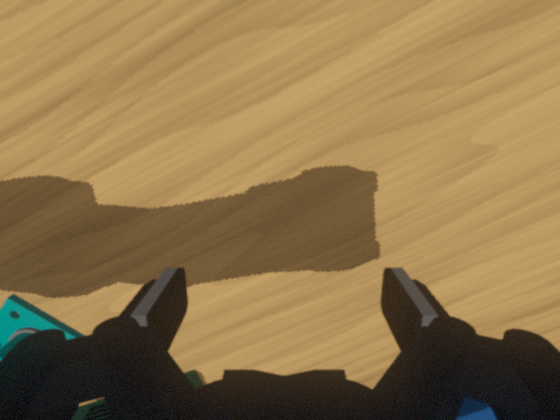

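Top view: the black flanges are at px (282,186), (337,215) and (278,246). The turquoise look-alikes at (193,283) and (385,300) are excluded. The extractor is at (176,216), with the keeper at (188,217). Next I'll enlarge the three candidates.

```bash
python3 - <<'E'
import cv2,pickle,numpy as np
c=pickle.load(open("top0.pkl","rb"));im=c["image"]
cr=[cv2.resize(im[v-26:v+26,u-26:u+26],(390,390),interpolation=cv2.INTER_CUBIC) for u,v in [(282,186),(337,215),(278,246)]]
ex=cv2.resize(im[180:255,110:220],(390,266),interpolation=cv2.INTER_CUBIC)
o=np.zeros((590,790,3),np.uint8)
o[:295,:390]=cv2.resize(cr[0],(390,295));o[:295,395:785]=cv2.resize(cr[1],(390,295));o[295:,:390]=cv2.resize(cr[2],(390,295));o[300:566,395:785]=ex
o=np.clip(o.astype(float)*1.8,0,255).astype(np.uint8)
cv2.imwrite("pics/crop1.png",o)
K=np.array([[c["fx"],0,c["cx"]],[0,c["fy"],c["cy"]],[0,0,1]]);T=c["cam_to_world"]
def ray(u,v,h):
    d=T[:3,:3]@np.array([(u-c["cx"])/c["fx"],-(v-c["cy"])/c["fy"],-1]);t=(h-T[2,3])/d[2];return T[:3,3]+t*d
for u,v,h in [(282,186,60),(337,215,60),(278,246,60),(165.5,216,76),(181,231,130),(193,283,60)]: print(u,v,ray(u,v,h).round(1), c["range_z"][int(v),int(u)])
E
```

```text
282 186 [ 636.5 -126.1   60. ] 1507.7654
337 215 [ 539.8 -298.6   60. ] 1492.4288
278 246 [ 445.6 -108.8   60. ] 1483.9604
165.5 216 [546.7 241.6  76. ] 1475.7354
181 231 [495.1 183.5 130. ] 0.0
193 283 [336.  159.5  60. ] 1471.5515
```

View pics/crop1.png

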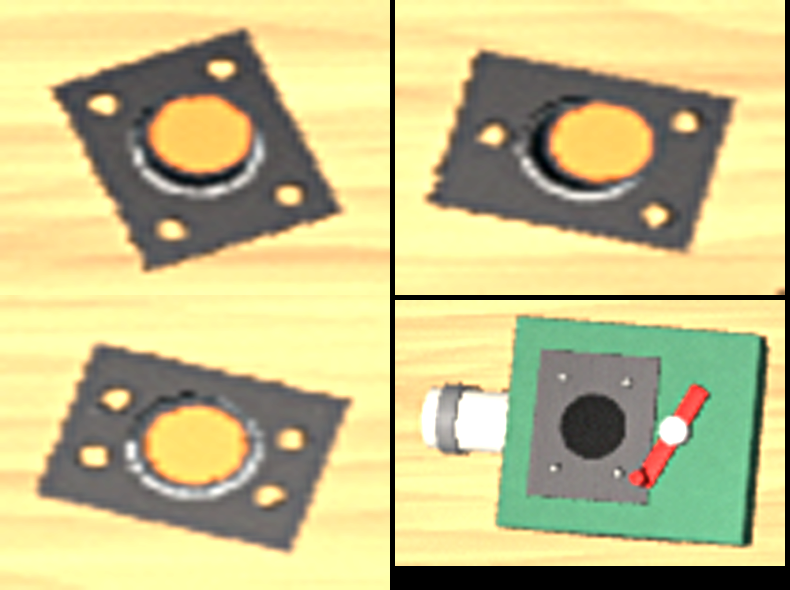

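The flange at (282,186) has the wide pattern: four holes with a side ratio of about 0.69, where 56/80 is 0.70. The one at (278,246) is narrow at about 0.43, and (337,215) has three holes. I'll take wrist views over the extractor and then over the chosen flange, two places each.

```bash
cat > h.py <<'E'
from workcell import *
import cv2,pickle,numpy as np
def R(psi):
    c,s=np.cos(psi),np.sin(psi); return np.array([[c,s,0],[s,-c,0],[0,0,-1.]])
def ray(c,u,v):
    T=c["cam_to_world"]; d=T[:3,:3]@np.array([(u-c["cx"])/c["fx"],-(v-c["cy"])/c["fy"],-1]); return T[:3,3],d
def onplane(c,u,v,h):
    p,d=ray(c,u,v); return p+d*(h-p[2])/d[2]
def tri(obs):
    A=np.zeros((3,3));b=np.zeros(3)
    for c,u,v in obs:
        p,d=ray(c,u,v);d=d/np.linalg.norm(d);P=np.eye(3)-np.outer(d,d);A+=P;b+=P@p
    return np.linalg.solve(A,b)
def snap(n):
    c=camera("wrist");cv2.imwrite(f"pics/{n}.png",c["image"]);pickle.dump(c,open(n+".pkl","wb"));return c
def load(n): return pickle.load(open(n+".pkl","rb"))
def st(): 
    s=read_state();print("t",round(s["time"],2),s["eef_pos"].round(1),"F",np.round(s["ft_force"],1),"gap",round(s["finger_gap"],1))
E
python3 - <<'E'
from h import *
movep([540,240,300],R(-0.07));st();snap("e1")
movel([540,180,300],max_speed=200);st();snap("e2")
movep([636,-90,240],R(0.386));st();snap("f1")
movel([620,-130,240]);st();snap("f2")
E
```

```text
t 1.71 [539.3 241.5 299.6] F [-0.1  0.1  0.2] gap 85.3
t 2.21 [539.9 179.9 300. ] F [-0.6  0.3  0.3] gap 85.2
t 3.38 [636.3 -88.2 240.1] F [-0.2 -0.1 -0.3] gap 85.1
t 3.87 [ 620.  -129.8  240.3] F [1.3 0.5 0.1] gap 85.2
```

View pics/e1.png

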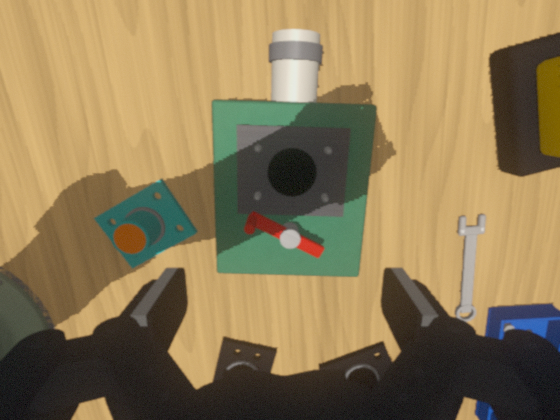

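View pics/e2.png

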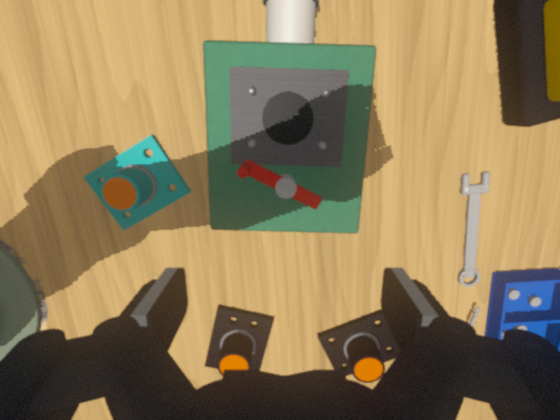

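View pics/f1.png

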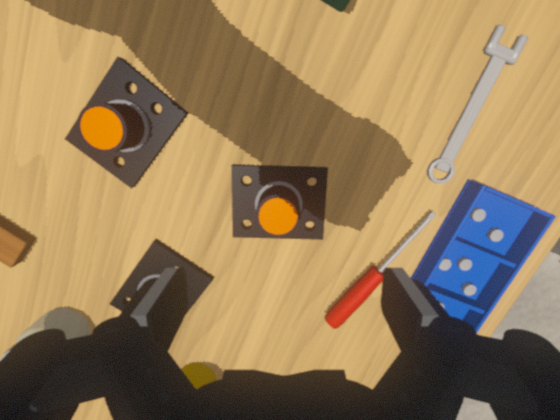

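View pics/f2.png

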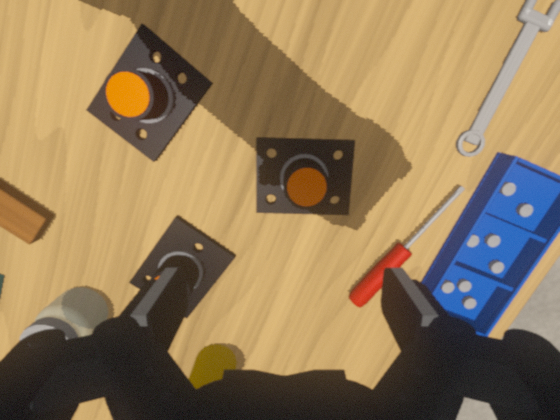

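In e1 the extractor has studs at (258,148), (328,150), (258,196) and (325,196), the keeper pivot at (290,239) and the knob at (252,222). In f1 and f2 the wide flange is at (279,202) and (305,176), with four corner holes clearly visible. Next I'll measure it.

```bash
python3 - <<'E'
from h import *
def quad(mask):
    cs,_=cv2.findContours(mask,cv2.RETR_EXTERNAL,cv2.CHAIN_APPROX_NONE)
    c=max(cs,key=cv2.contourArea);return cv2.convexHull(c),cv2.contourArea(c)
# flange
holes={}
for n,ctr in [("f1",(279,202)),("f2",(305,176))]:
    c=load(n);im=c["image"];hsv=cv2.cvtColor(im,cv2.COLOR_BGR2HSV)
    u,v=ctr;w=np.zeros(im.shape[:2],np.uint8);w[v-60:v+60,u-70:u+70]=255
    org=((hsv[...,0]<18)&(hsv[...,1]>230)&(hsv[...,2]>80)).astype(np.uint8)*255&w
    hull,a=quad(org);(ou,ov),r=cv2.minEnclosingCircle(hull)
    M=cv2.moments(hull);ou,ov=M["m10"]/M["m00"],M["m01"]/M["m00"]
    w2=np.zeros_like(w);w2[v-45:v+45,u-56:u+56]=255
    g=im.max(2)
    dark=(g<75).astype(np.uint8)*255&w2
    hull2,a2=quad(dark);rect=cv2.minAreaRect(hull2)
    eps=cv2.approxPolyDP(hull2,6,True)[:,0]
    pts=[onplane(c,*p,10)[:2] for p in eps.astype(float)]
    # rays of plate centre: holes = bright blobs inside the hull
    inn=np.zeros_like(w);cv2.fillConvexPoly(inn,cv2.erode(dark,None)*0 is None and hull2 or hull2,255);inn=cv2.erode(inn,np.ones((5,5)))
    hb=((hsv[...,1]>70)&(g>60)&(org==0)).astype(np.uint8)*255&inn
    k,l,s,ce=cv2.connectedComponentsWithStats(hb)
    hs=[(ce[i].round(1).tolist(),int(s[i,4])) for i in range(1,k) if s[i,4]>12]
    print(n,"orange",(round(ou,1),round(ov,1)),a,onplane(c,ou,ov,60).round(1),"quad",len(eps),np.array(pts).round(1).tolist(),"mean",np.mean(pts,0).round(1))
    print(hs,[onplane(c,*h[0],10)[:2].round(1).tolist() for h in hs]);holes[n]=(c,(ou,ov),eps)
print("orange tri",tri([(h[0],*h[1]) for h in holes.values()]).round(1))
# extractor
for n,y0 in [("e1",0),("e2",-58)]:
    c=load(n);im=c["image"]
    big=cv2.resize(im[120+y0:260+y0,205:385],None,fx=4.4,fy=4.2,interpolation=cv2.INTER_CUBIC)
    big=np.clip(big*2.0,0,255).astype(np.uint8);cv2.imwrite(f"pics/{n}crop.png",big)
E
```

```text
f1 orange (286.8, 202.5) 6.5 [ 649.5 -106.7   60. ] quad 4 [[607.7, -91.2], [682.4, -62.1], [703.7, -121.5], [617.3, -109.7]] mean [652.8 -96.1]
[([299.4, 195.8], 424), ([311.3, 181.4], 94), ([286.8, 192.5], 165)] [[666.3, -105.8], [672.6, -83.7], [650.4, -107.7]]
f2 orange (307.3, 183.1) 529.5 [ 645.4 -120.6   60. ] quad 5 [[577.2, -102.1], [681.0, -62.4], [713.9, -145.7], [651.8, -162.5], [600.7, -150.4]] mean [ 644.9 -124.6]
[([268.6, 167.3], 386), ([337.7, 154.6], 91), ([312.7, 194.3], 1195)] [[602.3, -129.0], [672.6, -84.2], [664.6, -139.8]]
orange tri [ 669.2 -149.1 -103.9]
```

View pics/e1crop.png

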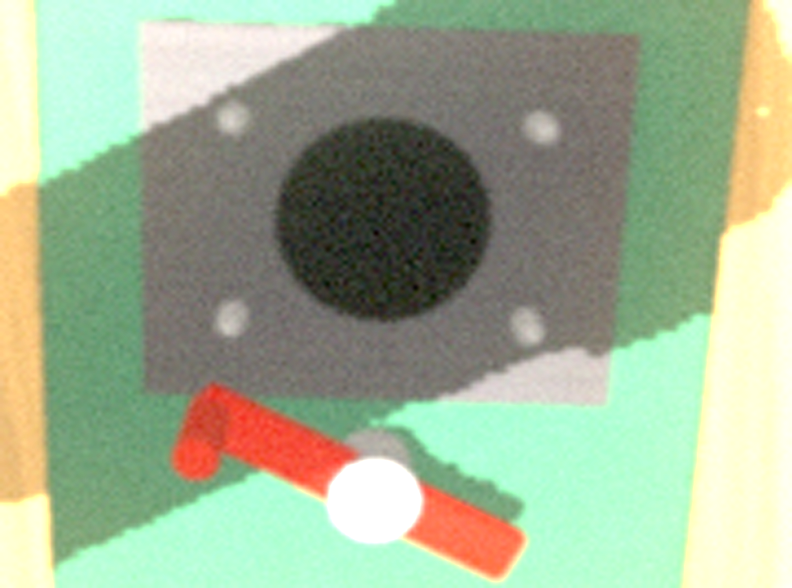

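View pics/e2crop.png

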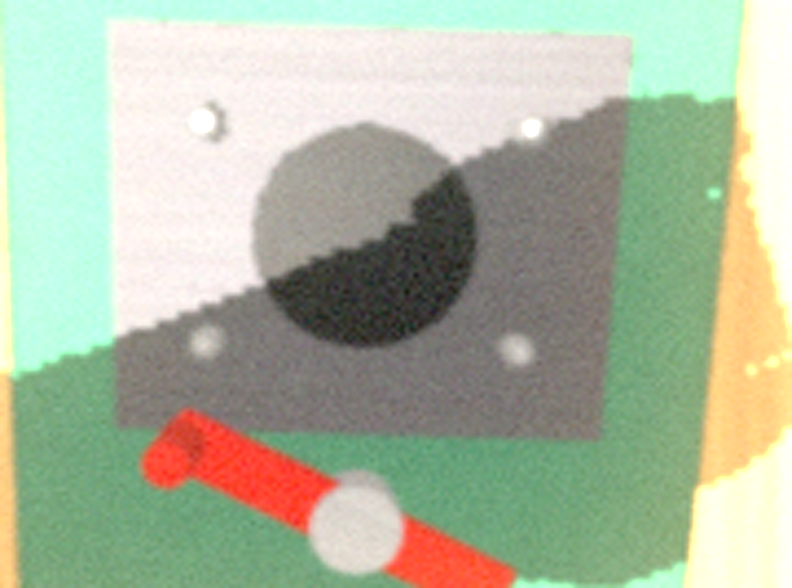

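```bash
python3 - <<'E'
from h import *
e1,e2=load("e1"),load("e2")
def f(p,y0): return 205-.4+p[0]/4.4,120+y0-.4+p[1]/4.2
def T(a,b): return tri([(e1,*f(a,0)),(e2,*f(b,-58))])
S=[T(a,b) for a,b in zip([(233,119),(541,127),(232,319),(528,326)],[(204,121),(531,127),(206,342),(517,350)])]
C=[T(a,b) for a,b in zip([(143,22),(638,38),(607,404),(145,392)],[(108,20),(630,38),(601,438),(117,425)])]
print("studs",np.round(S,1).tolist(),np.mean(S,0).round(1));print("corners",np.round(C,1).tolist(),np.mean(C,0).round(1))
print("pivot",T((375,500),(357,530)).round(1),"knob",T((198,460),(166,465)).round(1))
for c,y,pts in [(e1,0,[(233,119),(541,127),(232,319),(528,326)]),(e2,-58,[(204,121),(531,127),(206,342),(517,350)])]:
    q=np.array([onplane(c,*f(p,y),90) for p in pts]);print("studs@90",q[:,:2].round(1).tolist(),q.mean(0).round(1))
for c,y,pts in [(e1,0,[(143,22),(638,38),(607,404),(145,392)]),(e2,-58,[(108,20),(630,38),(601,438),(117,425)])]:
    q=np.array([onplane(c,*f(p,y),76) for p in pts]);print("corn@76",q[:,:2].round(1).tolist(),q.mean(0).round(1))
for n,(u,v) in [("f1",(279,202)),("f2",(305,176))]:
    im=load(n)["image"][v-50:v+50,u-65:u+65]
    cv2.imwrite(f"pics/{n}crop.png",np.clip(cv2.resize(im,None,fx=6,fy=6,interpolation=cv2.INTER_CUBIC)*2.2,0,255).astype(np.uint8))
E
```

```text
studs [[512.9, 276.4, 85.4], [592.0, 269.2, 87.6], [507.6, 220.5, 83.2], [587.5, 212.5, 80.8]] [550.  244.7  84.2]
corners [[491.3, 302.8, 77.4], [619.2, 289.9, 73.9], [609.4, 186.0, 75.7], [481.2, 199.1, 78.2]] [550.3 244.4  76.3]
pivot [542.9 169.7  99.4] knob [500.6 196.4 131.5]
studs@90 [[513.6, 276.9], [591.5, 269.5], [508.4, 222.3], [586.5, 215.0]] [550.  245.9  90. ]
studs@90 [[513.1, 276.1], [591.9, 269.1], [508.1, 221.1], [586.5, 213.5]] [549.9 245.   90. ]
corn@76 [[491.6, 302.8], [618.9, 290.0], [609.3, 186.1], [480.8, 198.4]] [550.1 244.3  76. ]
corn@76 [[490.7, 303.0], [618.8, 289.7], [609.5, 186.1], [480.8, 198.8]] [549.9 244.4  76. ]
```

View pics/f1crop.png

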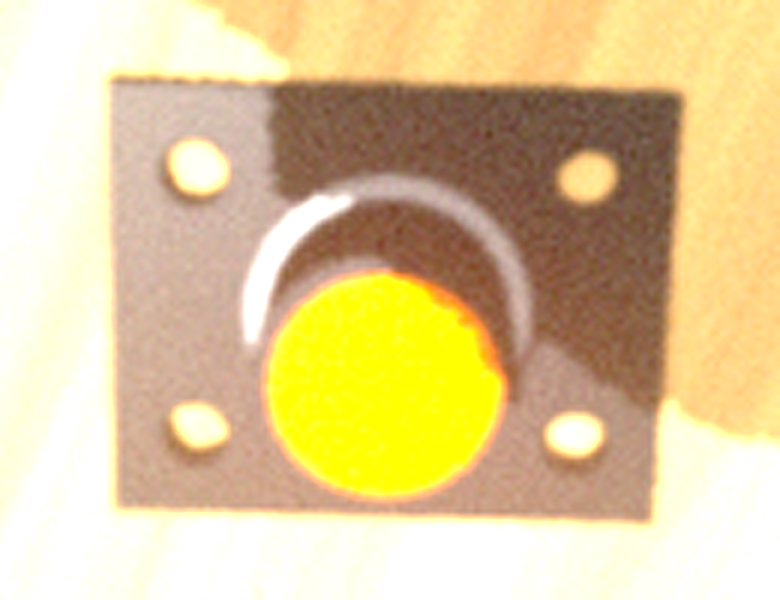

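View pics/f2crop.png

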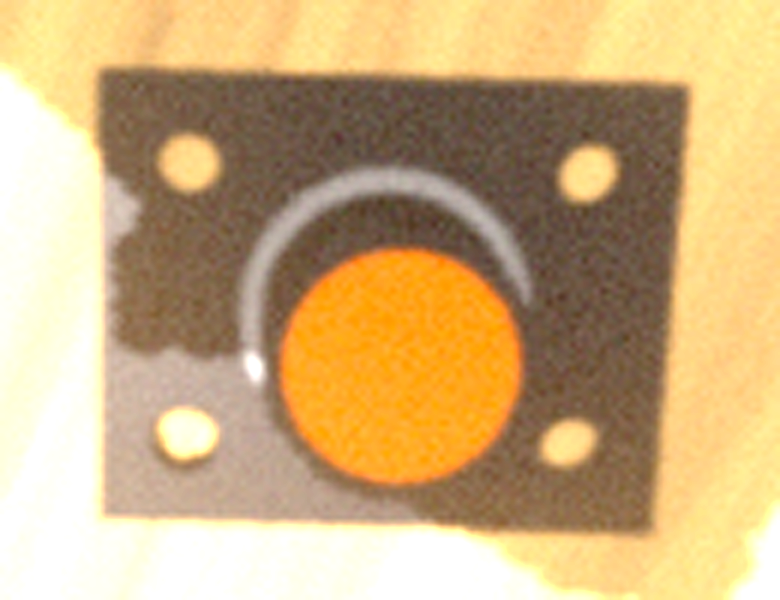

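```bash
python3 - <<'E'
from h import *
f1,f2=load("f1"),load("f2");e1,e2=load("e1"),load("e2")
F=lambda p,o:(o[0]-.4+p[0]/6,o[1]-.4+p[1]/6)
A=[(112,80),(682,93),(651,520),(117,507)];B=[(98,70),(688,87),(651,533),(105,517)]
HA=[(199,167),(587,177),(575,435),(199,425)];HB=[(190,162),(587,172),(569,443),(187,433)]
T=lambda a,b:tri([(f1,*F(a,(214,152))),(f2,*F(b,(240,126)))])
for nm,a,b in [("corn",A,B),("holes",HA,HB)]:
    q=np.array([T(x,y) for x,y in zip(a,b)]);m=q.mean(0)
    d=(q[1]-q[0]+q[2]-q[3])/2;print(nm,q.round(1).tolist(),m.round(1),"yaw",np.arctan2(d[1],d[0]).round(3),"L",np.linalg.norm(d[:2]).round(1),"W",np.linalg.norm((q[0]-q[3]+q[1]-q[2])/2).round(1))
print("plug",T((385,384),(401,366)).round(1))
# keeper tail corner
E=lambda p,y0:(205-.4+p[0]/4.4,120+y0-.4+p[1]/4.2)
P=np.array([550,244.5]);y=-.097;Ri=np.array([[np.cos(y),np.sin(y)],[-np.sin(y),np.cos(y)]])
t=tri([(e1,*E((212,385),0)),(e2,*E((188,409),-58))]);print("tail corner",t.round(1),Ri@(t[:2]-P))
for z in (88,96):
  print(z,Ri@(onplane(e1,*E((212,385),0),z)[:2]-P),Ri@(onplane(e2,*E((188,409),-58),z)[:2]-P))
E
```

```text
corn [[575.8, -103.1, -1.2], [685.1, -61.5, 2.0], [715.7, -146.9, 9.1], [609.0, -185.6, 12.1]] [ 646.4 -124.3    5.5] yaw 0.356 L 115.3 W 90.4
holes [[599.1, -112.5, 3.2], [673.6, -84.4, 3.4], [694.0, -137.2, 2.0], [618.7, -164.5, 4.9]] [ 646.3 -124.6    3.4] yaw 0.354 L 79.9 W 56.1
plug [ 646.2 -124.7   58.3]
tail corner [501.7 204.   91.6] [-44.11118224 -44.95356567]
88 [-44.66299976 -46.10305068] [-44.2535294  -45.45546108]
96 [-43.95153625 -43.60158103] [-43.41028519 -44.2710593 ]
```

The flange is at (646.3, -124.6), yaw 0.355, with hole spacing 79.9 x 56.1, so it is the wide one. The keeper is at about -0.465. In that position its tail corner reaches port y ≈ -44, inside the flange's footprint edge at -46 and above it, so it would block the flange. I'll nudge it clear to about 0 first, which leaves the nose off the flange.

```bash
cat >> h.py <<'E'
P=np.array([550,244.5]);YAW=-.097
def X(x,y,z): 
    c,s=np.cos(YAW),np.sin(YAW);return [P[0]+c*x-s*y,P[1]+s*x+c*y,z]
E
python3 - <<'E'
from h import *
clamp();movep(X(-47,-20,170),R(YAW));st()
print(movel(X(-47,-20,107),guard=20));st()
print(movel(X(-47,-57,107),max_speed=60,guard=25));st()
movel(X(-47,-50,107));movel(X(-47,-40,230),max_speed=250);st();snap("n1")
E
```

```text
t 6.12 [502.  228.3 170.3] F [-0.4  0.3  0.3] gap 0.2
False
t 6.68 [501.9 228.7 107.5] F [ 0.3 -0.1  0.2] gap -0.1
False
t 7.45 [497.6 191.4 107.7] F [-3.5 -0.1 11.3] gap 0.0
t 8.34 [499.1 208.6 230.1] F [ 0.3 -1.2 -0.3] gap -0.0
```

View pics/n1.png

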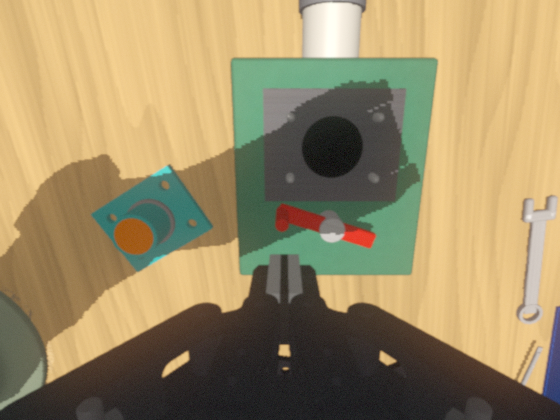

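```bash
python3 - <<'E'
from h import *
c=load("n1");im=c["image"]
cv2.imwrite("pics/n1c.png",cv2.resize(im[180:300,220:400],None,fx=4.4,fy=4.4,interpolation=cv2.INTER_CUBIC))
Ri=np.array(R(YAW))[:2,:2]
cs,sn=np.cos(YAW),np.sin(YAW)
def E(p): d=p[:2]-P;return np.array([cs*d[0]+sn*d[1],-sn*d[0]+cs*d[1]]).round(1)
for nm,u,v,z in [("pivot",332,229,99.4),("knobtop",282,224,131),("noseend",371,240,96)]: print(nm,E(onplane(c,u,v,z)))
E
```

```text
pivot [ -0.  -74.3]
knobtop [-47.2 -58.1]
noseend [ 38.8 -86.9]
```

View pics/n1c.png

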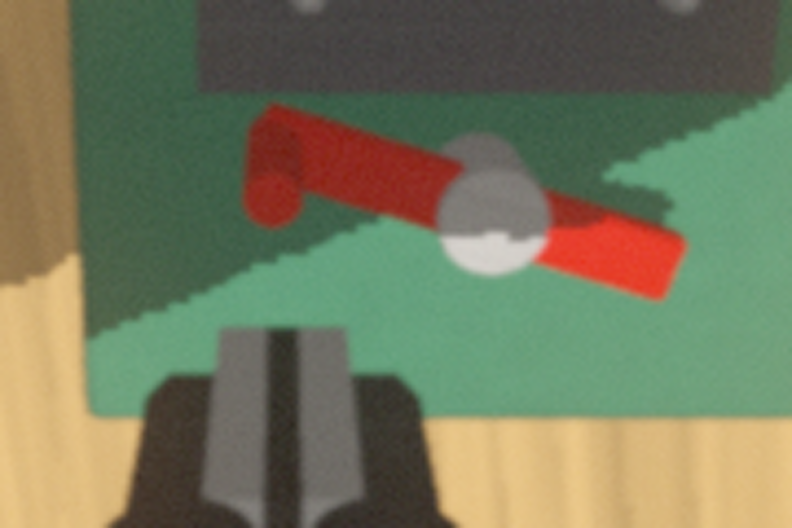

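The knob only ended at y ≈ -58, with +11 N vertical force on the tool. The shut fingertips evidently reach about 13 mm past the TCP, so they rested on the bar and dragged it back as I retreated. I'll repeat the push 12 mm higher.

```bash
python3 - <<'E'
from h import *
movel(X(-48,-25,150),max_speed=250);print(movel(X(-48,-25,119),guard=15));st()
print(movel(X(-48,-57,119),max_speed=60,guard=25));st()
movel(X(-48,-45,119));movel(X(-48,-20,230),max_speed=250);st();c=snap("n2")
cv2.imwrite("pics/n2c.png",cv2.resize(c["image"][160:320,200:440],None,fx=3.3,fy=3.3,interpolation=cv2.INTER_CUBIC))
E
```

```text
False
t 9.22 [500.2 224.  120.1] F [0.  0.8 0.1] gap 0.2
False
t 9.91 [496.8 192.6 119.1] F [ 0.3  0.2 -0.5] gap -0.0
t 10.77 [500.1 229.  230.1] F [-0.3 -0.4  0.8] gap -0.3
```

View pics/n2c.png

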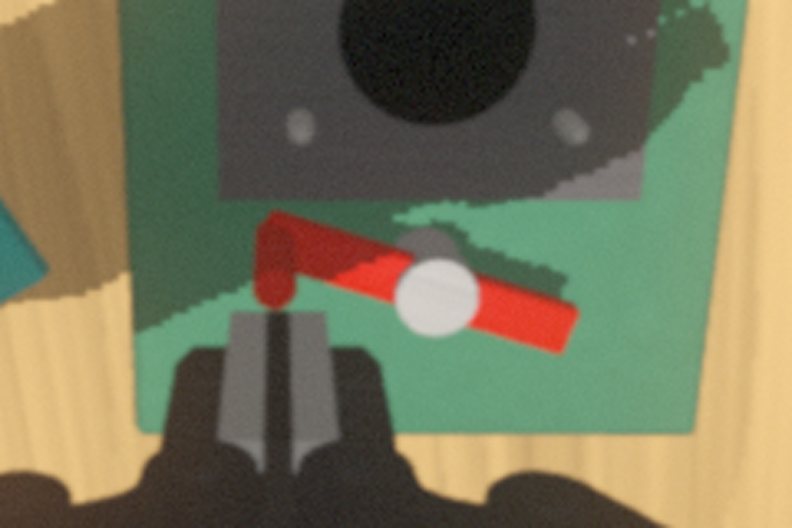

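```bash
python3 - <<'E'
from h import *
cs,sn=np.cos(YAW),np.sin(YAW)
def E(p): d=p[:2]-P;return np.array([cs*d[0]+sn*d[1],-sn*d[0]+cs*d[1],p[2]]).round(1)
a,b=load("n1"),load("n2")
g=lambda u,v:(200+u/3.3-.3,160+v/3.3-.3)
for nm,p,q in [("knob",(281.9,225),g(275,290)),("pivot",(331.5,230),g(437,297)),("tailcorner",(220+272/4.4,180+106/4.4),g(277,213)),("nose",(220+686/4.4,180+240/4.4),g(577,312))]:
    print(nm,E(tri([(a,*p),(b,*q)])))
print(E(onplane(b,*g(275,290),131)),E(onplane(b,*g(577,312),96)))
for z in (a,b):
  rz=z["range_z"];
print([ (u,v,round(float(b["range_z"][v,u]),1)) for u,v in [(283,248),(280,230),(332,250),(290,230),(300,300)]],b["cam_to_world"][:3,3])
u,v=283,247
for (u,v) in [(283,248),(282,230),(332,250),(285,290),(275,270),(280,258),(290,258)]:
  p,d=ray(b,u,v);print(u,v,E(p+d*b["range_z"][v,u]))
E
```

```text
knob [-47.3 -58.2 133.2]
pivot [  0.2 -76.2  96.9]
tailcorner [-47.2 -52.2  90.6]
nose [ 41.5 -79.7 100. ]
[-47.4 -59.2 131. ] [ 42.4 -81.5  96. ]
[(283, 248, 286.1), (280, 230, 314.4), (332, 250, 320.9), (290, 230, 318.1), (300, 300, 110.8)] [508.76837439 304.25892418 395.417644  ]
283 248 [-47.4 -59.4 131.3]
282 230 [-48.4 -53.7 102.3]
332 250 [ -0.2 -75.2  99.8]
285 290 [-46.4  -7.8 288.1]
275 270 [-50.4  -7.3 273.3]
280 258 [-48.5  -8.  260.6]
290 258 [-44.1  -7.4 261.8]
```

The knob was never touched at TCP z 119, and at 107 the tips probably pressed on its top. So the real shut tip may sit above the reported TCP. I'll check the fingertip height in the depth and scene images.

```bash
python3 - <<'E'
from h import *
b=load("n2")
def pt(c,u,v): p,d=ray(c,u,v);return (p+d*c["range_z"][v,u]).round(1)
for u in (274,284,293):
  print(u,[(v,pt(b,u,v)[[1,2]].tolist()) for v in (250,252,253,254,255,256,257,260,265,280)])
st()
c=camera("scene");cv2.imwrite("pics/s2.png",c["image"]);pickle.dump(c,open("s2.pkl","wb"))
T=np.linalg.inv(c["cam_to_world"])
s=read_state()
for dz in (0,30,60):
  q=T@np.append(s["eef_pos"]+[0,0,dz],1);print(dz,c["cx"]+c["fx"]*q[0]/-q[2],c["cy"]-c["fy"]*q[1]/-q[2],-q[2])
  u,v=c["cx"]+c["fx"]*q[0]/-q[2],c["cy"]-c["fy"]*q[1]/-q[2]
u0,v0=int(u),int(v)
cv2.imwrite("pics/s2c.png",cv2.resize(c["image"][v0-70:v0+80,u0-100:u0+100],None,fx=4,fy=4,interpolation=cv2.INTER_CUBIC));print(u0,v0)
E
```

```text
274 [(250, [162.3, 70.6]), (252, [159.7, 69.8]), (253, [158.4, 69.7]), (254, [242.0, 257.4]), (255, [241.6, 257.5]), (256, [241.6, 258.7]), (257, [241.9, 260.4]), (260, [241.8, 263.3]), (265, [241.7, 268.0]), (280, [241.5, 280.4])]
284 [(250, [187.7, 130.6]), (252, [185.7, 130.2]), (253, [185.4, 131.7]), (254, [241.3, 256.8]), (255, [241.6, 258.6]), (256, [241.0, 258.4]), (257, [241.2, 259.9]), (260, [241.6, 263.6]), (265, [241.3, 267.9]), (280, [241.2, 280.7])]
293 [(250, [160.5, 71.0]), (252, [157.2, 68.7]), (253, [156.4, 69.5]), (254, [240.4, 255.8]), (255, [241.3, 258.9]), (256, [240.7, 258.5]), (257, [240.9, 260.1]), (260, [241.1, 263.4]), (265, [241.0, 268.1]), (280, [241.2, 281.2])]
t 10.82 [499.9 228.7 229.4] F [-0.6  0.7  0.6] gap 0.1
0 416.80395649653514 182.76934417348352 891.3997710677426
30 420.1139824284677 172.32984155072478 871.7792489150286
60 423.57643169441985 161.40961042976392 852.1587267623145
423 161
```

View pics/s2c.png

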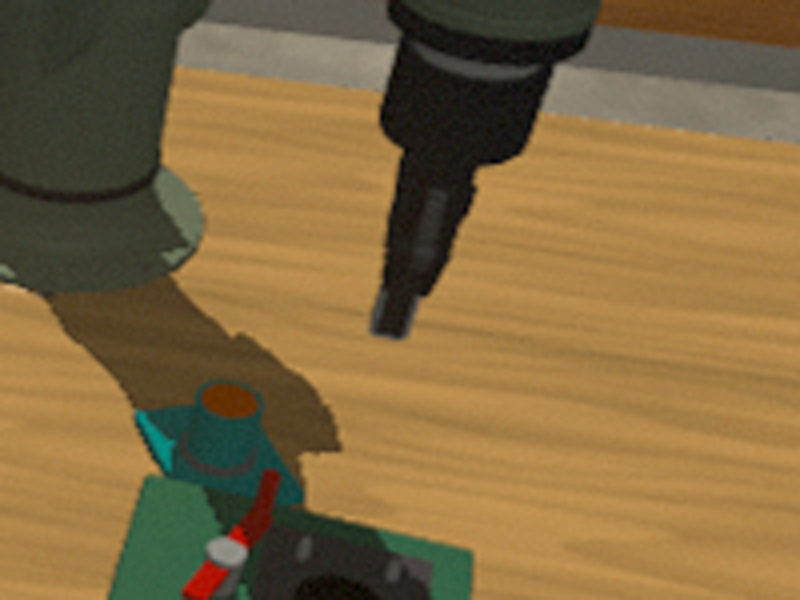

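```bash
python3 - <<'E'
from h import *
def pt(c,u,v): p,d=ray(c,u,v);return (p+d*c["range_z"][v,u]).round(1)
tc={"e1":[539.3,241.5,299.6],"f1":[636.3,-88.2,240.1]}
for n in tc:
  b=load(n)
  for u in (170,178,182,388,395,402):
    print(n,u,[(v,(pt(b,u,v)-tc[n]).round(0).tolist()) for v in (262,266,268,270,274,280)])
E
```

```text
e1 170 [(262, [-183.0, -138.0, -300.0]), (266, [-185.0, -145.0, -300.0]), (268, [-45.0, 16.0, 41.0]), (270, [-44.0, 16.0, 43.0]), (274, [-43.0, 16.0, 46.0]), (280, [-42.0, 15.0, 50.0])]
e1 178 [(262, [-171.0, -139.0, -300.0]), (266, [-172.0, -145.0, -299.0]), (268, [-41.0, 15.0, 41.0]), (270, [-41.0, 16.0, 43.0]), (274, [-40.0, 14.0, 44.0]), (280, [-41.0, 12.0, 45.0])]
e1 182 [(262, [-165.0, -140.0, -300.0]), (266, [-166.0, -146.0, -300.0]), (268, [-41.0, 14.0, 38.0]), (270, [-41.0, 13.0, 39.0]), (274, [-41.0, 12.0, 40.0]), (280, [-41.0, 9.0, 40.0])]
e1 388 [(262, [151.0, -161.0, -302.0]), (266, [151.0, -168.0, -300.0]), (268, [46.0, 9.0, 40.0]), (270, [45.0, 9.0, 41.0]), (274, [45.0, 8.0, 43.0]), (280, [44.0, 6.0, 44.0])]
e1 395 [(262, [162.0, -161.0, -300.0]), (266, [162.0, -168.0, -301.0]), (268, [48.0, 9.0, 40.0]), (270, [48.0, 10.0, 43.0]), (274, [47.0, 9.0, 46.0]), (280, [45.0, 10.0, 51.0])]
e1 402 [(262, [172.0, -162.0, -300.0]), (266, [174.0, -170.0, -302.0]), (268, [51.0, 9.0, 40.0]), (270, [51.0, 9.0, 42.0]), (274, [50.0, 9.0, 46.0]), (280, [47.0, 10.0, 52.0])]
f1 170 [(262
[... 374 characters left out ...]
.0, -157.0, -230.0]), (266, [-76.0, -164.0, -232.0]), (268, [-42.0, -6.0, 38.0]), (270, [-42.0, -6.0, 39.0]), (274, [-41.0, -8.0, 39.0]), (280, [-40.0, -10.0, 40.0])]
f1 388 [(262, [168.0, -54.0, -223.0]), (266, [180.0, -64.0, -240.0]), (268, [38.0, 28.0, 40.0]), (270, [37.0, 27.0, 41.0]), (274, [38.0, 26.0, 42.0]), (280, [38.0, 24.0, 44.0])]
f1 395 [(262, [186.0, -56.0, -240.0]), (266, [188.0, -61.0, -240.0]), (268, [40.0, 29.0, 40.0]), (270, [39.0, 29.0, 43.0]), (274, [38.0, 29.0, 47.0]), (280, [37.0, 28.0, 51.0])]
f1 402 [(262, [195.0, -52.0, -240.0]), (266, [197.0, -57.0, -240.0]), (268, [43.0, 30.0, 40.0]), (270, [42.0, 30.0, 43.0]), (274, [40.0, 30.0, 47.0]), (280, [39.0, 29.0, 51.0])]
```

Both cameras agree that the real fingertips sit about 26 mm (shut) to 39 mm (open) above the reported TCP, so I'll allow for that. Repeating the nudge with the tips really at z ≈ 106.

```bash
python3 - <<'E'
from h import *
movel(X(-47,-22,120),max_speed=250);print(movel(X(-47,-22,81),guard=12));st()
print(movel(X(-47,-57,81),max_speed=60,guard=20));st()
movel(X(-47,-45,81));movel(X(-47,-20,230),max_speed=250);st();c=snap("n3")
cv2.imwrite("pics/n3c.png",cv2.resize(c["image"][160:320,200:440],None,fx=3.3,fy=3.3,interpolation=cv2.INTER_CUBIC))
E
```

```text
False
t 11.87 [501.6 227.3  82.1] F [0.4 0.1 0.5] gap 0.1
False
t 12.6 [497.9 192.3  81.1] F [-0.6  0.   0. ] gap 0.3
t 13.61 [500.9 228.7 229.5] F [ 0.9  0.6 -0. ] gap 0.2
```

View pics/n3c.png

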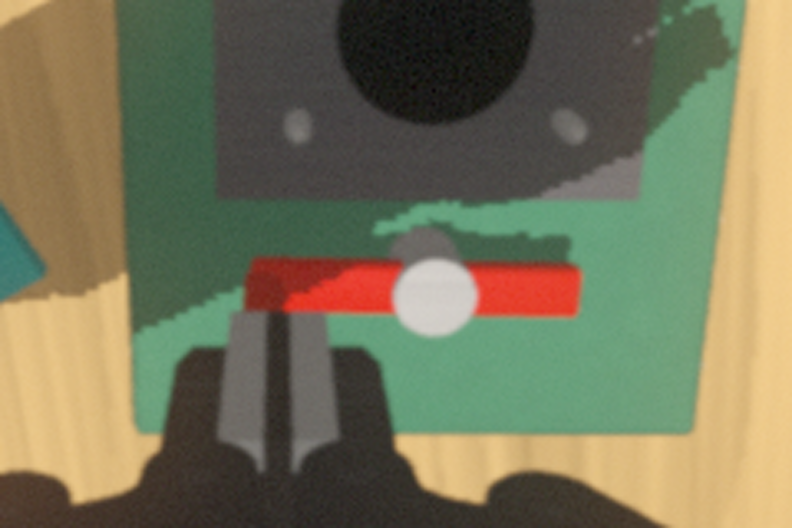

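Keeper at about 0 and clear of the footprint. Now the pick.

```bash
python3 - <<'E'
from h import *
open_gripper();F=[646.3,-124.6]
movep(F+[80],R(.355));st()
print(movel(F+[-6],guard=12));st()
clamp();st()
print(movel(F+[14],max_speed=60));st()
movel(F+[160],max_speed=250);st();snap("g1")
E
```

```text
t 15.96 [ 646.7 -123.2   80.4] F [-0.3  0.5  0. ] gap 85.7
False
t 16.68 [ 646.8 -124.6   -5.2] F [-0.2  0.1 -0. ] gap 85.7
t 17.12 [ 646.5 -124.7   -5. ] F [-5.   1.2 10.6] gap 48.3
False
t 17.6 [ 646.5 -124.5   14.4] F [ 0.   0.4 -1.7] gap 48.9
t 18.33 [ 645.6 -124.3  158.6] F [-0.7  0.2 -2.7] gap 48.8
```

View pics/g1.png

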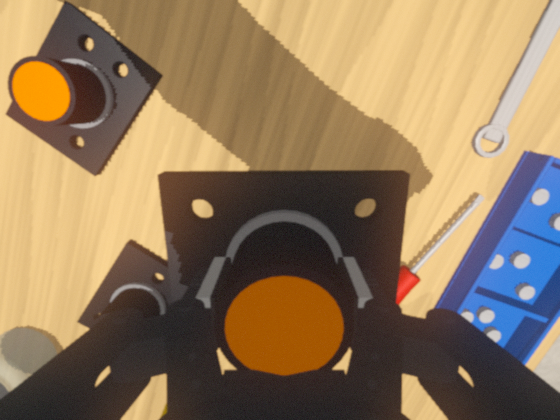

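```bash
python3 - <<'E'
from h import *
c=load("g1");im=c["image"]
cv2.imwrite("pics/g1c.png",np.clip(cv2.resize(im[150:290,150:420],None,fx=2.9,fy=2.9,interpolation=cv2.INTER_CUBIC)*1.8,0,255).astype(np.uint8))
tcp=np.array([645.6,-124.3]);Rt=R(.355)[:2,:2]
def pt(u,v): p,d=ray(c,u,v);return (p+d*c["range_z"][int(v),int(u)])
for u,v in [(180,185),(280,185),(390,185),(285,330),(240,330),(330,330),(210,280),(358,280)]:
    q=pt(u,v);print((u,v),(Rt.T@(q[:2]-tcp)).round(1),q[2].round(1))
# far edge line and side edges, sub-pixel by gradient of dark mask
g=im.max(2)
E

```

```text
(180, 185) [-46.2 -41. ] 173.3
(280, 185) [  0.1 -41.1] 173.4
(390, 185) [ 51.3 -40.9] 172.5
(285, 330) [ 2.4 -0.3] 224.3
(240, 330) [-13.6   0.3] 223.4
(330, 330) [18.5  0.9] 222.6
(210, 280) [-26.7 -11.2] 208.4
(358, 280) [ 30.3 -12.3] 210.3
```

View pics/g1c.png

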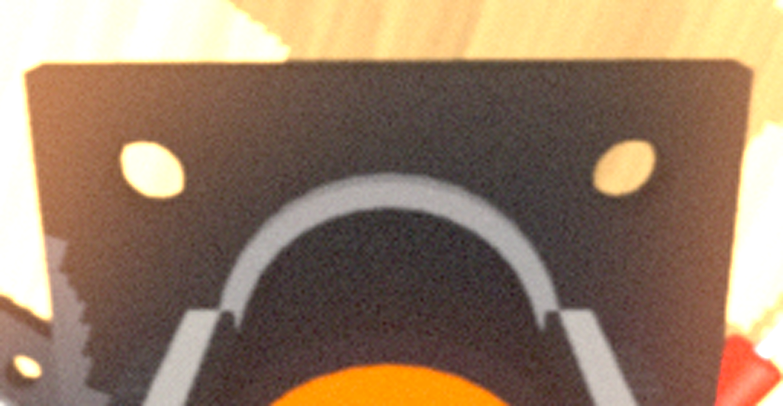

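```bash
python3 - <<'E'
from h import *
c=load("g1");tcp=np.array([645.6,-124.3]);Rt=R(.355)[:2,:2]
g=lambda u,v:(150+u/2.9-.3,150+v/2.9-.3)
for nm,pts,z in [("corn",[(26,63),(752,61)],173.1),("holes",[(152,169),(624,167)],168.1)]:
    q=np.array([Rt.T@(onplane(c,*g(*p),z)[:2]-tcp) for p in pts]);d=q[1]-q[0]
    off=q.mean(0)+np.array([0,46 if nm=="corn" else 28]);print(nm,q.round(1).tolist(),"centre in tool",off.round(1),"skew",np.arctan2(d[1],d[0]).round(3),np.linalg.norm(d).round(1))
E
```

```text
corn [[-55.5, -47.4], [59.2, -47.7]] centre in tool [ 1.9 -1.5] skew -0.003 114.7
holes [[-38.1, -28.4], [41.5, -28.8]] centre in tool [ 1.7 -0.6] skew -0.005 79.6
```

```bash
python3 - <<'E'
from h import *
T=[548.1,244.0]
movep(T+[170],R(-.101));st()
movel(T+[96],max_speed=120);wait(.2);st();c=snap("p1")
cv2.imwrite("pics/p1c.png",np.clip(cv2.resize(c["image"][140:300,140:430],None,fx=2.7,fy=2.7,interpolation=cv2.INTER_CUBIC)*2.2,0,255).astype(np.uint8))
E
```

```text
t 19.81 [548.7 242.8 169.8] F [ 0.6 -1.2 -2.1] gap 48.8
t 20.77 [548.4 244.2  96.7] F [-0.  -0.5 -2.1] gap 48.8
```

View pics/p1c.png

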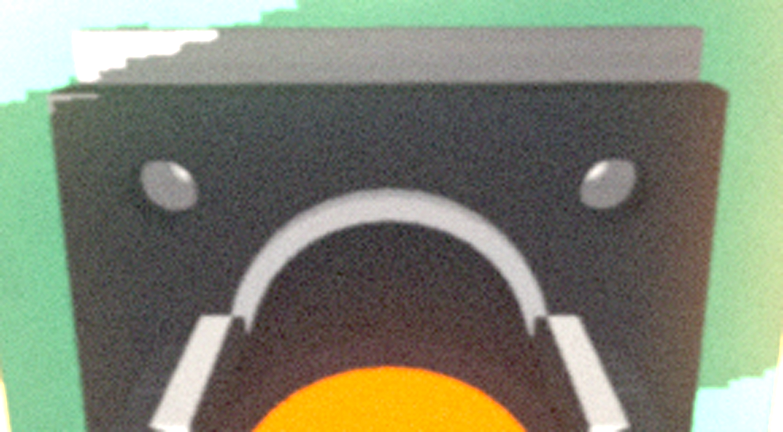

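```bash
python3 - <<'E'
from h import *
c=load("p1");Rt=R(YAW)[:2,:2]
g=lambda u,v:(140+u/2.7-.3,140+v/2.7-.3)
f=lambda p,z:(Rt.T@(onplane(c,*g(*p),z)[:2]-P)).round(1)
print("plate",f((72,28),76),f((703,28),76));print("flange top edge",f((52,86),111.5),f((728,86),111.5))
E
```

```text
plate [-65.  -53.5] [ 64.6 -52.9]
flange top edge [-57.1 -47.9] [ 57.5 -47.4]
```

Through the far holes at crop (168,185) and (608,183) the stud tops are visible, and the edges are parallel to the stud plate. Centre offsets are ≤ ~1 mm, so I'm lowering it.

```bash
python3 - <<'E'
from h import *
T=[548.1,243.6]
r=movel(T+[77],max_speed=40,guard=8);st();print(r)
if not r:
    print(movel(T+[69.5],max_speed=20,guard=8));st()
c=snap("p2")
cv2.imwrite("pics/p2c.png",np.clip(cv2.resize(c["image"][140:300,140:430],None,fx=2.7,fy=2.7,interpolation=cv2.INTER_CUBIC)*2.2,0,255).astype(np.uint8))
E
```

```text
t 21.45 [548.1 243.5  76.9] F [-0.  -0.7 -1.2] gap 49.0
False
True
t 21.81 [548.3 243.7  71. ] F [-2.3  0.1  9.8] gap 48.9
```

View pics/p2c.png

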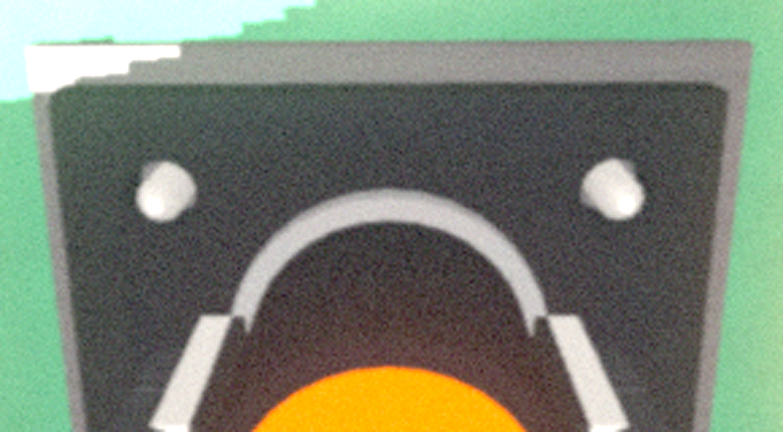

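Contact came at TCP z 71.0, exactly the expected seat height, with the studs standing through both visible holes. Releasing and looking.

```bash
python3 - <<'E'
from h import *
open_gripper();st()
movel([548.1,243.6,170],max_speed=200);movel([555,270,230],max_speed=250);st();c=snap("q1")
E
```

```text
t 22.32 [547.8 243.6  70.4] F [ 0.4 -0.1 -0.4] gap 84.9
t 23.38 [554.8 270.2 229.4] F [-0.7 -0.5 -0.3] gap 85.8
```

View pics/q1.png

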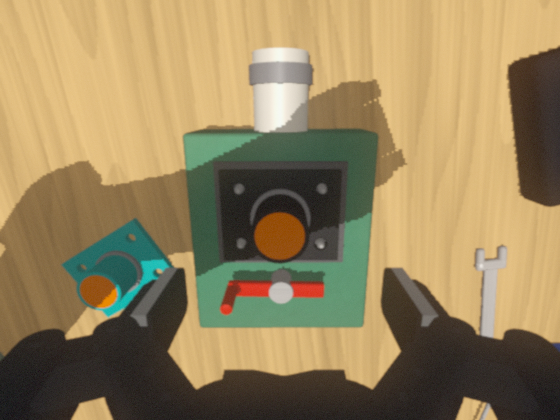

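All four studs show through the holes and the plate sits square. Next I'll check flushness by depth, then push the knob along its arc with shut fingers, keeping the finger face perpendicular to the path.

```bash
python3 - <<'E'
from h import *
c=load("q1")
for u,v in [(225,175),(280,175),(337,175),(225,250),(337,250),(228,215),(335,215)]:
    a=c["range_z"][v-2:v+3,u-2:u+3];p,d=ray(c,u,v);q=p+d*np.median(a);print((u,v),q[2].round(1),end=" ")
print()
clamp()
def pose(th,back):
    k=np.array([0,-75])+50*np.array([-np.cos(th),-np.sin(th)]);t=np.array([np.sin(th),-np.cos(th)])
    q=k-back*t;return X(q[0],q[1],80),R(YAW+th)
p,r=pose(0,38);movep(p[:2]+[135],r);st();print(movel(p,guard=12));st()
p,r=pose(0,19);movel(p,frame=r,max_speed=80,guard=15)
for th in (.25,.5,.75,1.0,1.25,1.45):
    p,r=pose(th,18)
    if movel(p,frame=r,max_speed=70,guard=15): print("stop at",th);break
st()
E
```

```text
(225, 175) 85.9 (280, 175) 85.4 (337, 175) 85.8 (225, 250) 85.7 (337, 250) 84.7 (228, 215) 85.8 (335, 215) 85.7 
t 24.77 [496.9 212.6 135.2] F [ 0.4 -0.2  0.7] gap -0.2
False
t 25.28 [497.3 212.8  80.7] F [-0.1 -0.1  0.9] gap 0.2
t 28.02 [514.1 125.2  79.9] F [ 1.   0.2 -0.4] gap 0.1
```

Flange top is at about 85.7 everywhere (76+10 expected), so it is flush. Now the final push to the stop.

```bash
python3 - <<'E'
from h import *
def pose(th,back):
    k=np.array([0,-75])+50*np.array([-np.cos(th),-np.sin(th)]);t=np.array([np.sin(th),-np.cos(th)])
    q=k-back*t;return X(q[0],q[1],80),R(YAW+th)
for b in (18,11):
    p,r=pose(1.571,b);g=movel(p,frame=r,max_speed=40,guard=8);print(b,g);st()
    if g:break
p,r=pose(1.571,38);movel(p,max_speed=120);st()
movel(p[:2]+[160],max_speed=250)
movep(X(0,-20,230),R(YAW));snap("r1");st()
E
```

```text
18 False
t 28.33 [519.5 122.2  79.9] F [-1.5  1.3 -0.6] gap -0.3
11 True
t 28.54 [519.3 121.6  78.8] F [-7.9 -0.2  5. ] gap 0.1
t 28.87 [500.1 124.   80.3] F [ 0.1 -0.2 -0.2] gap 0.1
t 30.8 [547.9 224.1 229.5] F [ 0.6  0.3 -0.6] gap 0.0
```

View pics/r1.png

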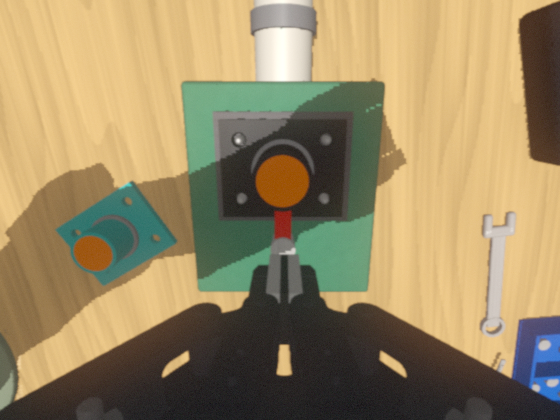

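```bash
python3 - <<'E'
from h import *
movel(X(60,-50,230),max_speed=250);c=snap("r2");st()
cv2.imwrite("pics/r2c.png",np.clip(cv2.resize(c["image"][90:290,60:340],None,fx=2.8,fy=2.8,interpolation=cv2.INTER_CUBIC)*1.7,0,255).astype(np.uint8))
c=camera("top");cv2.imwrite("pics/t2.png",c["image"])
E
```

```text
t 31.27 [604.7 188.7 229.6] F [-0.4  0.5  0.5] gap 0.0
```

View pics/r2c.png

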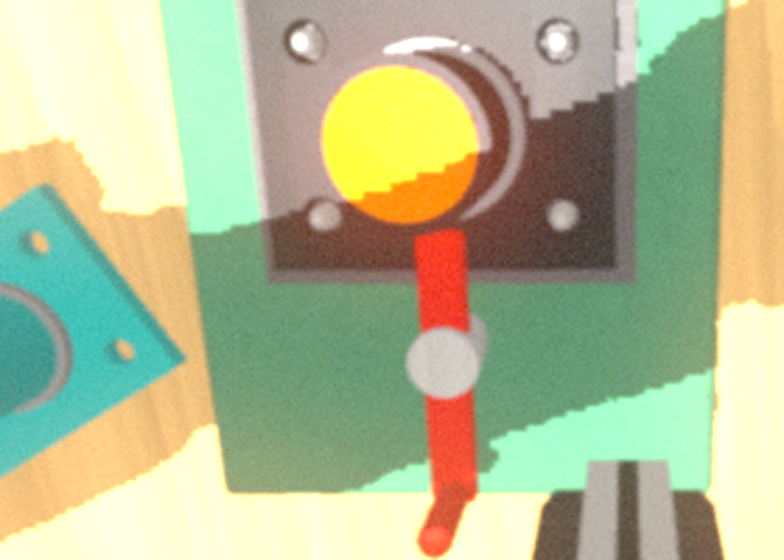

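View pics/t2.png

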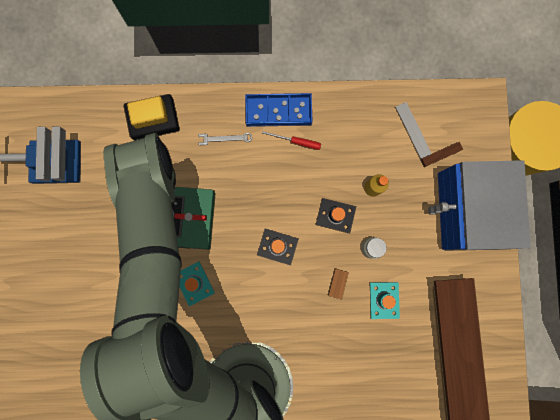

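```bash
python3 - <<'E'
from h import *
c=load("r2");Rt=R(YAW)[:2,:2];S=np.array([1,-1])
f=lambda u,v,z:(Rt.T@(onplane(c,60+u/2.8-.3,90+v/2.8-.3,z)[:2]-P))*S
k=f(434,541,131);pv=f(443,363,99.5);n=f(440,232,96);t=f(453,492,96)
print(k.round(1),pv.round(1),n.round(1),t.round(1),"angles",np.arctan2(*(n-t)[::-1]),np.arctan2(*(np.array([0,-75])-k)[::-1]))
u,v=map(int,(60+434/2.8,90+541/2.8));p,d=ray(c,u,v);print((p+d*c["range_z"][v,u]).round(1))
E
```

```text
[   0.3 -123.8] [  0.1 -74.8] [  1.1 -31.1] [   0.  -124.1] angles 1.5598793979726226 1.5770040487531516
[538.  120.1 129.1]
```

The keeper measures 1.56 to 1.58 rad, the knob is at (0.3, -123.8) against (0, -125) nominal, and the nose lies over the flange. The push ended on a force rise at the stop. The robot is clear, so I'm handing in.

```bash
python3 - <<'E'
from h import *
finish_job();st()
E
```

```text
the job is handed in; nothing more can be done
the job is handed in; nothing more can be done
```

The wide-pattern flange is on the four studs, spigot up and flush. The red keeper is at its stop with the nose over the flange's edge. I handed the job in at about 31 s with the gripper clear of everything.

**Extra move before placing:** the keeper started at about -0.465 rad, where its tail corner overlapped the flange's footprint by about 2 mm. I nudged it clear to about 0 before setting the flange down, and swung it to the stop only afterwards.

**Last checks:**
- **Flange:** before the pick its holes measured 79.9 x 56.1 mm apart. Once placed, the plate top read 84.7–85.9 mm at seven points (86 expected), with all four studs showing through the holes.
- **Keeper:** the final push ended on a force rise at the stop, and the angle measured 1.56–1.58 rad.
- **Other items:** in the last top view the other two flanges, the two turquoise ones and the bystanders look unmoved. I compared these by eye and did not measure them.

**What disagreed:** the real fingertips sit about 26 mm (shut) to 39 mm (open) above the reported TCP, not at it. Because of this the first nudge pressed on the knob's top at about 11 N and only dragged the keeper part way, and the second missed it. I measured the offset with the wrist and scene cameras and allowed for it in every later move.

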